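# Stack the lunch pots

### The job

Stack the lunch pots up in the middle of the round black mat so that they can be put away: build from the bottom, first the deep blue pot, then the middle-sized yellow one, then the shallow red one, letting go of each before fetching the next, and last the lid on top. Every foot must sit down inside the rim below so that the stack stands straight. Leave the red-capped spice jar, the salt shaker, the teaspoon and everything else about where they are.

Things in the scene. Friction and masses are not known exactly. Their poses are not given: they have to be found in the camera images.
- mat: round black rubber mat, 110 mm across, 5 mm thick, fixed flat on the worktop. Origin: centre of its underside, on the worktop.
- deep_pot: deep blue open enamel pot, loose, 70 mm high: a 44 mm wide foot, 6 mm deep (lower edge bevelled to 39 mm), below a straight round body 58 mm across; wall 3 mm, mouth 52 mm wide. Stands upright at the start on the worktop. Origin: centre of the foot's underside; z up.
- middle_pot: middle-sized yellow open enamel pot, loose, 56 mm high: a 44 mm wide foot, 6 mm deep (lower edge bevelled to 39 mm), below a straight round body 58 mm across; wall 3 mm, mouth 52 mm wide. Stands upright at the start on the worktop. Origin: centre of the foot's underside; z up. Seated on the blue pot its origin is 64 mm above that pot's origin.
- shallow_pot: shallow red open enamel pot, loose, 42 mm high: a 44 mm wide foot, 6 mm deep (lower edge bevelled to 39 mm), below a straight round body 58 mm across; wall 3 mm, mouth 52 mm wide. Stands upright at the start on the black hob (5 mm higher than the worktop). Origin: centre of the foot's underside; z up. Seated on the yellow pot its origin is 50 mm above that pot's origin.
- lid: round steel lid with a light wooden knob, loose, 36 mm high in all: a foot 44 mm wide, 6 mm deep, a disc 58 mm across from 6 to 12 mm above the origin, and a knob 22 mm across from 12 to 36 mm above it (18 mm at its base). Foot down at the start on the black hob (5 mm higher than the worktop). Origin: centre of the underside of the foot; z up. Seated on the red pot its origin is 36 mm above that pot's origin.
- pepper_jar: glass spice jar with a red cap, 45 mm across, 108 mm high, loose, on the worktop, to be left alone. Origin: centre of its underside.
- salt_shaker: glass salt shaker with a grey top, 44 mm across, 90 mm high, loose, on the hob, to be left alone. Origin: centre of its underside.
- teaspoon: steel teaspoon, 132 mm long along its x, 26 mm wide, 9 mm high, loose, lying on the worktop, to be left alone. Origin: middle of its underside.
Mind the look-alikes: they are no part of the job. What is shaped like the deep_pot but green or purple is not meant.

How it is judged:
By the outcome, as a careful person would: the job done as asked, in the order asked, and still so for the second after the job is handed in, with the robot touching nothing.
It also fails if it takes over 120 s, if anything falls off the work surface, if the arm or the gripper's body presses on something with over 40 N, if the wrist force passes 120 N, or if a joint passes its speed limit or range.

### The arm

A 7-joint arm with a two-finger parallel gripper is mounted at the origin on a cart in front of the work surface, level with it; the furniture and walls round the work are solid. World frame = base frame: x ahead of the robot, y to its left, z up, the work surface at z = 0. Lengths are in m, angles in rad, forces in N, time in s.
With the tool pointing down it reaches from about 0.35 to 0.9 m from the base axis. Payload 19.9 kg.
Tool frame: the origin (TCP) lies between the finger pads; the fingertips stand 19 mm ahead of it and the grasp point (between the pads) is the TCP; z points along the fingers, y is the line along which they close (so a half turn about z gives the same grasp; the last joint's range is limited). The gripper opens to 94 mm and grips with 3 to 60 N. Pads are 16 mm wide; open, the fingers measure 119 mm over their backs; the gripper's body (75 mm by 177 mm) begins 78 mm behind the grasp point.
Start: joints at [1.101, 0.417, -0.01, 1.614, 0.005, 1.111, -0.053], TCP at [0.26, -0.568, 0.224] pointing down, gripper open.
Joint ranges: [-2.81, 2.81], [-0.39, 2.02], [-1.27, 1.25], [0.06, 2.57], [-1.19, 4.33], [0.19, 2], [-2.82, 2.82]. Speed limits (rad/s): [1.89, 1.89, 2.39, 2.39, 3.01, 3.01, 3.01].

### API

Orientations are given as a 3x3 rotation matrix whose columns are the frame's x, y, z axes.
In Python, from rig import robot gives the robot as it stands. Calls block until the motion is done:
- robot.move_ptp(position, orientation): joint-space move of the TCP to a pose.
- robot.move_linear(position, velocity=0.15, frame=None, threshold=None): straight line of the TCP; frame=None keeps the orientation; velocity is the mean speed in m/s. With threshold (N) it stops when the force on the tool has changed by that much, and returns True; else False.
- robot.goto_joints(angles): joint-space move.
- robot.gripper_to(opening): finger opening in m; the grip force is fixed at half the most; returns when the fingers have stopped.
- robot.pause(seconds).
- robot.ik(position, orientation): joint angles nearest the present ones, or None.
- robot.get_state(): the state.
- robot.grab_frame(name): name is "scene" or "top"; returns the picture (400x640x3 uint8, red, green, blue); there is no depth.
- robot.camera_info(name): a dict with "fx", "fy", "cx", "cy" (pixels), "dist" ([k1, k2, p1, p2, k3] as OpenCV has them; the pictures are not rectified), "rvec" (rotation vector, rad) and "tvec" (3), from world to camera coordinates, as OpenCV has them. Camera axes: x right, y down, z forward; pixel columns grow to the right and rows downward; lengths in m; the calibration is good to about 2 mm. A picture is of the moment at which its call begins. camera_info takes no time and is no camera call.
A pose or a line that the arm cannot do raises robot.PlanningError and nothing moves.
- robot.sign_off(): hands the job in; it is judged then, once.
The state is a dict: "time": time; "qpos": joint angles; "joint_vel": joint speeds; "effort": joint torques, N m; "ee_pos": TCP position; "tool_rot": TCP orientation; "force": force on the tool from outside, world axes, zero at the start; "moment": the same for the moment, N m; "opening": finger opening in m; "grasp_force": force on a finger pad.
Only numpy, scipy, OpenCV 4.12 (cv2) and the standard library are available. Lean on these libraries where they do the work, as an engineer would, in place of code of your own. Each camera call takes 0.05 s, during which the arm holds its last target. There are 200 camera calls.

## Working session

There is one attempt and no reset: what is moved stays moved. The work goes in short steps, each a Python script; the robot and the scene stay as the last script left them, time stands still between calls to the robot, and variables do not carry over. Pictures are saved under pics/ and viewed, at most 14 in all, crops included, and the job is handed in when it is done.

```bash
mkdir -p pics; ls; python3 - <<'E'
from rig import robot
import cv2,numpy as np
for n in("scene","top"):
    im=robot.grab_frame(n); cv2.imwrite(f"pics/{n}0.png",im[...,::-1])
    c=robot.camera_info(n); R=cv2.Rodrigues(np.array(c["rvec"],float))[0]
    print(n,c,-R.T@np.array(c["tvec"]).ravel())
s=robot.get_state();print(s["tool_rot"],s["force"],s["opening"])
E
```

```text
pics
scene {'fx': 403.1857130650823, 'fy': 403.1857130650823, 'cx': 310.58932438960767, 'cy': 198.33230264930572, 'dist': array([-0.07318013,  0.        ,  0.        ,  0.        ,  0.        ]), 'rvec': array([ 2.18238254, -0.46195926,  0.26082815]), 'tvec': array([-0.57189022,  0.12552033,  1.29621977])} [ 0.10360511 -1.10067085  0.89486821]
top {'fx': 378.68511236902737, 'fy': 378.68511236902737, 'cx': 319.1540140437567, 'cy': 200.76780006872085, 'dist': array([-0.05628618,  0.        ,  0.        ,  0.        ,  0.        ]), 'rvec': array([ 2.18783965, -2.1888116 ,  0.06744996]), 'tvec': array([-0.06127844,  0.59160649,  1.20634108])} [ 0.51394925 -0.0637109   1.24129334]
[[ 9.09457885e-01  4.15795730e-01 -5.16523530e-04]
 [ 4.15796044e-01 -9.09457398e-01  9.44033357e-04]
 [-7.72311060e-05 -1.07332702e-03 -9.99999421e-01]] [-0.14418323  0.48538833  0.20296817] 0.0940003368903294
```

View pics/scene0.png

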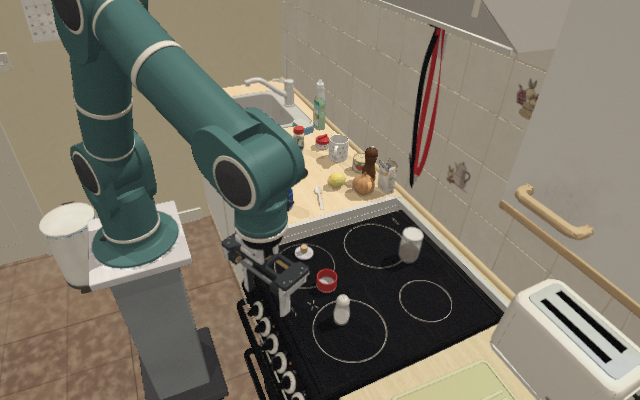

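View pics/top0.png

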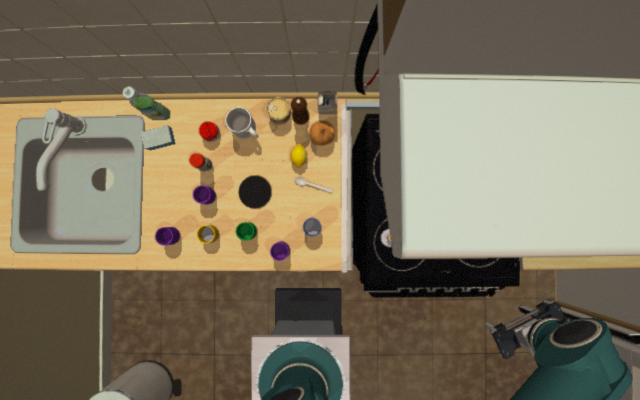

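Top view: the candidates for the deep pot are purple at (204,195), (167,236) and (280,251), green at (246,231), and a blue-grey pot at (312,228). Yellow pot at (207,234), with a yellow lemon at (299,155); mat at (255,192). Scene view: red pot at (327,281), red can on the worktop at (322,142), lid at (304,252), salt at (343,310). I'll check these in close crops.

```bash
python3 - <<'E'
import cv2,numpy as np
a=cv2.imread("pics/top0.png");b=cv2.imread("pics/scene0.png")
A=cv2.resize(a[170:275,150:350],None,fx=4,fy=4,interpolation=cv2.INTER_CUBIC)
cv2.imwrite("pics/c1.png",A)
B=cv2.resize(b[110:350,225:425],(500,600),interpolation=cv2.INTER_CUBIC)
cv2.imwrite("pics/c2.png",B)
E
```

```text
(no output)
```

View pics/c1.png

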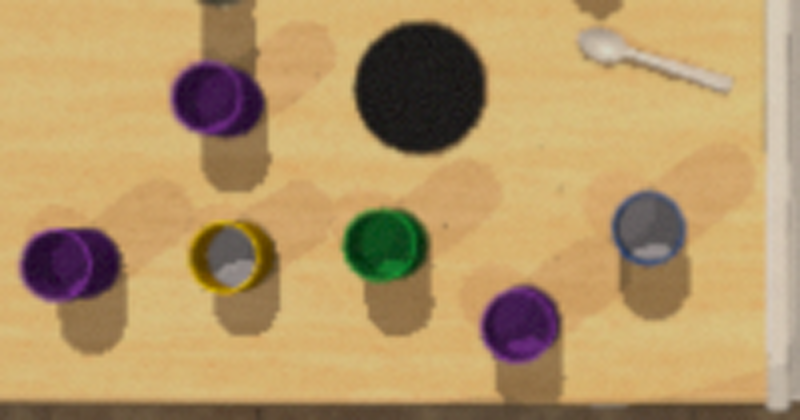

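View pics/c2.png

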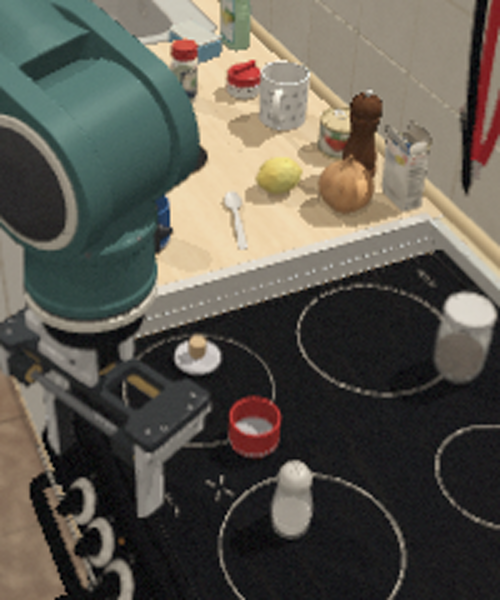

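Top crop: the blue pot is at (312,228), with a blue rim and grey inside. The purple and green pots are look-alikes, and the yellow pot is at (207,234). Scene crop: red pot at (327,280), lid knob at (304,248). Next I measure their positions.

```bash
cat > h.py <<'E'
from rig import robot
import cv2,numpy as np
from scipy.optimize import least_squares
def ray(n,uv):
    c=robot.camera_info(n);K=np.array([[c["fx"],0,c["cx"]],[0,c["fy"],c["cy"]],[0,0,1]])
    p=cv2.undistortPoints(np.array(uv,float).reshape(-1,1,2),K,c["dist"]).reshape(-1,2)
    R=cv2.Rodrigues(np.array(c["rvec"],float))[0]
    return -R.T@np.ravel(c["tvec"]), np.c_[p,np.ones(len(p))]@R
def plane(n,uv,z,ax=2):
    o,d=ray(n,uv); return o+d*((z-o[ax])/d[:,ax])[:,None]
def mask(im,win,kind):
    """kind: (hlo,hhi,smin,vmin) in HSV, or a function of the HSV image"""
    x0,y0,x1,y1=win; S=4
    big=cv2.resize(im[y0:y1,x0:x1],None,fx=S,fy=S,interpolation=cv2.INTER_CUBIC)
    h=cv2.cvtColor(big,cv2.COLOR_RGB2HSV).astype(int)
    m=kind(h) if callable(kind) else (h[...,0]>=kind[0])&(h[...,0]<=kind[1])&(h[...,1]>=kind[2])&(h[...,2]>=kind[3])
    n,l,st,_=cv2.connectedComponentsWithStats(m.astype(np.uint8))
    if n<2: return None
    k=1+np.argmax(st[1:,4]); c=max(cv2.findContours((l==k).astype(np.uint8),cv2.RETR_EXTERNAL,cv2.CHAIN_APPROX_NONE)[0],key=len)
    hull=cv2.convexHull(c).reshape(-1,2)
    return (c.reshape(-1,2)+.5)/S-.5+[x0,y0], (hull+.5)/S-.5+[x0,y0]
def circ(n,pts,z,r,fixed=True):
    """circle fit to the outline points on the side away from the camera (upper rim)"""
    P=plane(n,pts,z)[:,:2]; o=ray(n,[[0,0]])[0][:2]
    c=P.mean(0)
    for _ in range(8):
        u=(c-o)/np.linalg.norm(c-o); Q=P[(P-c)@u>-0.003]
        c=least_squares(lambda q:np.linalg.norm(Q-q,axis=1)-r,c,loss="soft_l1",f_scale=.001).x
    res=np.linalg.norm(Q-c,axis=1)
    return c,res.mean(),res.std()
E
python3 - <<'E'
from h import *
t=robot.grab_frame("top");s=robot.grab_frame("scene")
def show(nm,n,im,win,kind,z,r):
    c,h=mask(im,win,kind); print(nm,n,circ(n,c,z,r),h.min(0),h.max(0))
show("blue","top",t,(296,210,330,250),(100,128,70,50),.07,.029)
show("yel","top",t,(192,220,222,250),(20,32,170,90),.056,.029)
show("mat","top",t,(232,170,280,212),lambda h:h[...,2]<75,.005,.055)
red=lambda h:((h[...,0]<9)|(h[...,0]>170))&(h[...,1]>130)&(h[...,2]>50)
show("red","scene",s,(310,262,345,298),red,.047,.029)
show("lid","scene",s,(288,240,320,265),lambda h:h[...,2]>110,.017,.029)
show("knob","scene",s,(294,238,314,256),lambda h:(h[...,1]>60)&(h[...,2]>90),.041,.011)
print("hood z at wall",plane("scene",[[510,48],[345,0],[430,22]],.86,0))
print("strip",plane("top",[[342,190],[352,190],[342,265]],.0))
for z in(.4,.5,.6,.7,.8):print(z,plane("top",[[402,257],[520,255]],z)[:,:2].round(3).tolist())
print(plane("scene",[[410,262]],.005),plane("scene",[[342,325]],.005))
cv2.imwrite("pics/c3.png",np.hstack([cv2.resize(t[205:275,350:450],(400,280))[...,::-1],cv2.resize(s[0:70,340:640],(400,93))[...,::-1].copy() if 0 else cv2.resize(s[235:300,280:373],(400,280))[...,::-1]]))
E
```

```text
blue top (array([ 0.51124859, -0.04093626]), np.float64(0.029049955760301505), np.float64(0.0012436065499705322)) [303.875 228.875] [313.875 235.375]
yel top (array([0.48546359, 0.29428536]), np.float64(0.02906196556299832), np.float64(0.00043328492585365436)) [196.625 224.625] [217.625 243.375]
mat top (array([0.62131416, 0.14735133]), np.float64(0.054300046985636764), np.float64(0.0012355520345318483)) [238.625 175.875] [270.125 207.375]
red scene (array([ 0.47964997, -0.4312071 ]), np.float64(0.02888813035192123), np.float64(0.0010323276626685819)) [315.875 267.625] [337.375 291.125]
lid scene (array([ 0.47175728, -0.29114393]), np.float64(0.02962563049190987), np.float64(0.0032399755499607857)) [294.375 243.375] [312.875 258.875]
knob scene (array([ 0.47209439, -0.29043095]), np.float64(0.010703549934469928), np.float64(0.0006542130207679454)) [300.125 243.125] [307.375 252.875]
hood z at wall [[ 0.86       -0.49242616  0.65465776]
 [ 0.86        0.24640845  0.61312821]
 [ 0.86       -0.22009322  0.64417376]]
strip [[ 0.62823674 -0.13670613  0.        ]
 [ 0.62822633 -0.16963392  0.        ]
 [ 0.38322922 -0.13579204  0.        ]]
0.4 [[0.443, -0.246], [0.445, -0.513]]
0.5 [[0.451, -0.224], [0.453, -0.459]]
0.6 [[0.46, -0.202], [0.462, -0.406]]
0.7 [[0.468, -0.181], [0.47, -0.353]]
0.8 [[0.477, -0.159], [0.478, -0.299]]
[[ 0.75781543 -0.45155974  0.005     ]] [[ 0.45924    -0.56809971  0.005     ]]
```

View pics/c3.png

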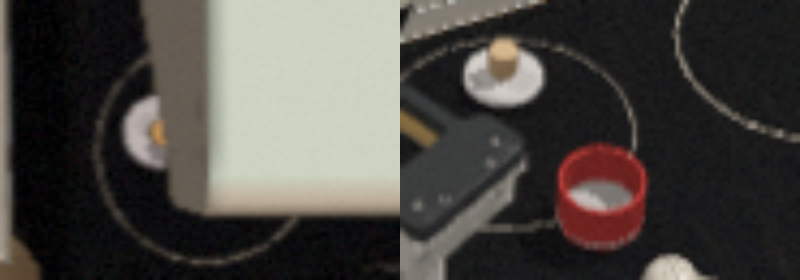

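```bash
python3 - <<'E'
from h import *
t=robot.grab_frame("top")
h=cv2.cvtColor(t,cv2.COLOR_RGB2HSV); print(h[228,298:328].tolist())
k=lambda h:(h[...,0]>35)&(h[...,0]<160)|(h[...,1]<60)
c,H=mask(t,(298,212,330,246),k); print(circ("top",c,.07,.029),H.min(0),H.max(0))
h=mask(t,(380,225,394,250),lambda h:(h[...,2]>110))
print("lid px",h[1].min(0),h[1].max(0))
pts={"blue":(.518,-.04,.05),"bh":(.518,-.04,.2),"mat":(.621,.147,.055),"math":(.621,.147,.25),"yel":(.4855,.294,.04),"red":(.48,-.431,.035),"lid":(.472,-.291,.038),"lidh":(.472,-.291,.2),"redh":(.48,-.431,.2)}
for sgn in(1,-1):
  R=np.diag([sgn,-sgn,-1.])
  for k,p in pts.items():
    q=robot.ik(p,R); print(sgn,k,None if q is None else np.round(q,2))
E
```

```text
[[19, 124, 212], [18, 131, 208], [17, 131, 208], [17, 130, 204], [16, 105, 178], [165, 10, 105], [123, 36, 79], [0, 11, 97], [171, 18, 101], [171, 18, 101], [158, 11, 95], [0, 11, 96], [168, 14, 92], [174, 15, 87], [165, 12, 87], [165, 12, 86], [174, 15, 86], [174, 15, 86], [0, 12, 87], [165, 12, 85], [165, 12, 84], [120, 21, 87], [115, 46, 99], [11, 64, 140], [17, 127, 197], [17, 130, 204], [17, 130, 206], [17, 127, 209], [19, 123, 214], [19, 123, 216]]
(array([ 0.50809722, -0.03894071]), np.float64(0.029006966144863606), np.float64(0.0004145129163681972)) [302.375 217.125] [320.875 236.125]
lid px [380.875 228.625] [391.625 246.125]
1 blue [ 0.22  0.49 -0.25  2.    0.19  0.68 -1.72]
1 bh [ 0.33  0.28 -0.37  1.89  0.12  1.   -1.66]
1 mat [ 0.04  0.68 -0.45  1.69  0.37  0.86 -2.13]
1 math [ 0.17  0.49 -0.63  1.53  0.3   1.22 -2.08]
1 yel [-0.13  0.64 -0.61  1.87  0.51  0.79 -2.58]
1 red [ 0.69  0.67 -0.01  1.68  0.01  0.79 -0.89]
1 lid [ 0.54  0.54 -0.05  1.92  0.04  0.68 -1.11]
1 lidh [ 0.57  0.32 -0.09  1.81  0.03  1.01 -1.1 ]
1 redh [ 0.69  0.48 -0.01  1.58  0.01  1.08 -0.89]
-1 blue [ 0.52  0.56 -0.63  1.99  0.47  0.74  1.18]
-1 bh [ 0.64  0.34 -0.75  1.88  0.27  1.02  1.35]
-1 mat [ 0.31  0.82 -0.87  1.68  0.72  1.    0.76]
-1 math [ 0.29  0.54 -0.82  1.53  0.41  1.25  0.98]
-1 yel [ 0.12  0.8  -0.98  1.86  0.83  0.95  0.32]
-1 red [ 1.07  0.74 -0.55  1.67  0.48  0.87  1.89]
-1 lid [ 0.94  0.61 -0.56  1.91  0.46  0.75  1.68]
-1 lidh [ 1.    0.38 -0.62  1.8   0.25  1.04  1.85]
-1 redh [ 1.11  0.54 -0.6   1.57  0.33  1.13  2.01]
```

```bash
cat >> h.py <<'E'
R=np.array([[0,1,0],[1,0,0],[0,0,-1.]])
MAT=np.array([.6213,.1473])
def st(tag):
    s=robot.get_state(); print(tag,"t%.1f"%s["time"],"p",np.round(s["ee_pos"],4),"f",np.round(s["force"],1),"open %.4f"%s["opening"],"g %.1f"%s["grasp_force"],flush=True); return s
def pick(xy,g,lift):
    """g: TCP height of grasp; lift: height afterwards"""
    robot.move_linear([*xy,g+.01],.15); robot.move_linear([*xy,g],.03,threshold=10)
    robot.gripper_to(0.0); st("gripped"); robot.move_linear([*xy,lift],.15); return st("lifted")
def place(xy,z):
    """z: expected TCP height at seat"""
    robot.move_linear([*xy,z+.015],.12); hit=robot.move_linear([*xy,z-.003],.03,threshold=6); s=st(f"down hit={hit} want {z:.4f}"); return s
E
python3 - <<'E'
from h import *
b=[.5081,-.0389]
robot.move_ptp([*b,.2],R); st("above")
s=pick(b,.05,.13)
assert s["opening"]>.05
robot.move_linear([*MAT,.13],.2)
place(MAT,.055)
E
```

```text
above t2.4 p [ 0.5082 -0.04    0.1999] f [ 0.2 -0.6 -1. ] open 0.0940 g 0.0
gripped t4.6 p [ 0.508  -0.0389  0.05  ] f [-2.   0.9  2.2] open 0.0578 g 30.0
lifted t5.3 p [ 0.5077 -0.0391  0.1294] f [-0.6  0.  -2.6] open 0.0571 g 30.0
down hit=True want 0.0550 t7.7 p [0.6213 0.1473 0.0545] f [ 0.4 -1.   4. ] open 0.0571 g 30.0
```

```bash
python3 - <<'E'
from h import *
robot.gripper_to(.094); robot.move_linear([*MAT,.2],.15)
y=[.4855,.2943]
robot.move_ptp([*y,.2],R); st("above")
s=pick(y,.04,.2)
assert s["opening"]>.05
p=np.array([.5,.26,.2]); robot.move_linear(p,.15)
t=robot.grab_frame("top"); cv2.imwrite("pics/t1.png",t[...,::-1])
k=lambda h:(h[...,0]>35)&(h[...,0]<160)|(h[...,1]<60)
print(plane("top",[[255,190]],.07))
cv2.imwrite("pics/t1c.png",cv2.resize(t[140:260,170:330],(800,600),interpolation=cv2.INTER_CUBIC)[...,::-1])
E
```

```text
above t10.3 p [0.486  0.2937 0.1997] f [ 0.8 -0.4  0.5] open 0.0941 g 0.0
gripped t12.6 p [0.4855 0.2943 0.04  ] f [-0.7 -0.4  1.5] open 0.0581 g 30.0
lifted t13.8 p [0.4852 0.2941 0.1992] f [ 1.   0.3 -1.2] open 0.0580 g 30.0
[[0.62198893 0.13794074 0.07      ]]
```

View pics/t1c.png

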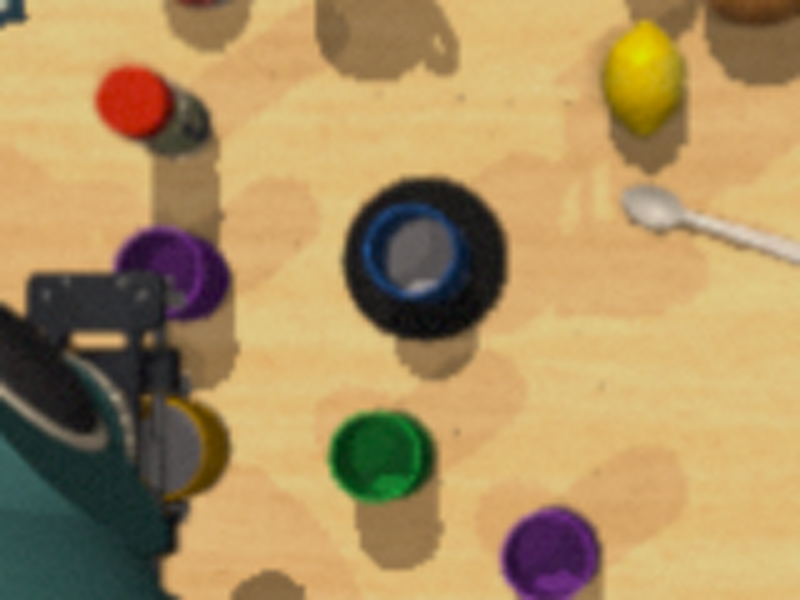

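The blue pot stands near the middle of the mat (rim at crop (415,252), full image (253,190)), and the yellow pot is held. I'll measure the blue rim, then place.

```bash
python3 - <<'E'
from h import *
t=robot.grab_frame("top")
c,H=mask(t,(240,178,268,204),lambda h:((h[...,0]>95)&(h[...,0]<135)&(h[...,1]>80)&(h[...,2]>45)))
r=circ("top",c,.075,.029); print(r,H.min(0),H.max(0))
c,H=mask(t,(232,165,285,215),lambda h:h[...,2]<60); 
P=plane("top",H,.005)[:,:2]; q=cv2.minEnclosingCircle(P.astype(np.float32)*1000); print("mat",q)
robot.move_linear([*MAT,.2],.15)
place(r[0] if r[2]<.001 and np.linalg.norm(r[0]-MAT)<.006 else MAT,.005+.064+.040)
E
```

```text
(array([0.62356052, 0.14985875]), np.float64(0.029349438709138594), np.float64(0.0007011715926175683)) [241.375 179.875] [262.875 199.875]
mat ((622.6743774414062, 150.26617431640625), 52.459022521972656)
down hit=True want 0.1090 t16.9 p [0.6235 0.1496 0.1088] f [ 0.2 -1.7  5.5] open 0.0579 g 30.0
```

```bash
python3 - <<'E'
from h import *
robot.gripper_to(.094); c=robot.get_state()["ee_pos"][:2]; robot.move_linear([*c,.22],.15)
robot.move_ptp([.42,-.12,.2],R); st("away")
t=robot.grab_frame("top");s=robot.grab_frame("scene")
yel=lambda h:(h[...,0]>=18)&(h[...,0]<=34)&(h[...,1]>170)&(h[...,2]>70)
k,H=mask(t,(238,174,268,206),yel); print("yel top",circ("top",k,.125,.029),H.min(0),H.max(0))
red=lambda h:((h[...,0]<9)|(h[...,0]>170))&(h[...,1]>110)&(h[...,2]>40)
k,H=mask(s,(310,262,345,298),red); print("red",circ("scene",k,.047,.029))
k,H=mask(s,(290,238,318,265),lambda h:h[...,2]>90); print("lid",circ("scene",k,.017,.029),H.min(0),H.max(0))
k,H=mask(s,(294,238,314,256),lambda h:(h[...,1]>60)&(h[...,2]>90)); print("knob",circ("scene",k,.041,.011))
k,H=mask(t,(374,222,396,252),lambda h:(h[...,2]>120)&(h[...,1]<50)); print(H.min(0),H.max(0)); print("lid top",circ("top",k[k[:,0]<388],.017,.029), plane("top",[[H[:,0].min(),(H[:,1].min()+H[:,1].max())/2]],.017))
cv2.imwrite("pics/s2.png",s[...,::-1])
cv2.imwrite("pics/s2c.png",np.hstack([cv2.resize(s[130:310,230:390],(480,540))[...,::-1],cv2.resize(t[160:220,220:255],(315,540))[...,::-1]]))
E
```

```text
away t19.8 p [ 0.4208 -0.1193  0.2001] f [ 0.2  0.2 -0.5] open 0.0942 g 0.0
yel top (array([0.62341951, 0.14885436]), np.float64(0.026759505830017127), np.float64(0.004459933166945916)) [238.375 177.375] [258.875 198.125]
red (array([ 0.48024409, -0.43051861]), np.float64(0.029104966682981178), np.float64(0.0006545043251088791))
lid (array([ 0.47223029, -0.29019717]), np.float64(0.029581873889197207), np.float64(0.0031762046423956334)) [294.375 243.125] [312.875 259.125]
knob (array([ 0.47172238, -0.29090779]), np.float64(0.010823935104165136), np.float64(0.0005723871309615028))
[381.125 228.875] [390.625 246.125]
lid top (array([ 0.46936182, -0.25018551]), np.float64(0.02686756122551967), np.float64(0.009409165297152305)) [[ 0.47287624 -0.26136802  0.017     ]]
```

View pics/s2.png

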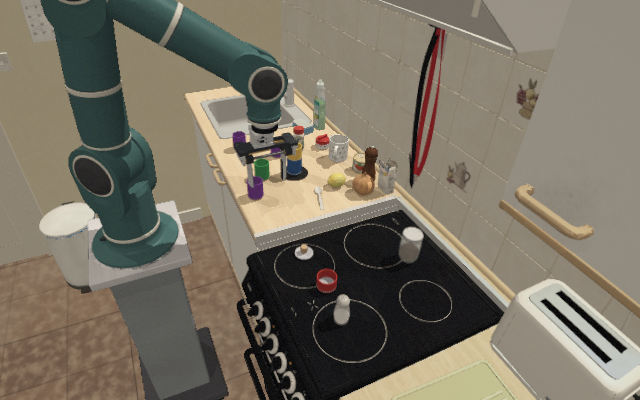

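Scene: the yellow pot sits on the blue at (295,160), red pot at (327,281), lid at (304,252). Both cameras agree on the lid to about 1 mm. I'll check the wrist height against the hood, then fetch the red pot.

```bash
python3 - <<'E'
from h import *
w=plane("scene",[[267,85],[250,50]],.42,0); print("wrist",w.round(3))
assert w[1,2]<.58
r=[.480,-.4307]
robot.move_linear([.42,-.25,.16],.2); robot.move_linear([*r,.15],.2); st("above red")
s=pick(r,.036,.19); assert s["opening"]>.05
robot.move_linear([.46,-.15,.2],.2); robot.move_linear([.6235,.149,.2],.2); st("over stack")
t=robot.grab_frame("top");cv2.imwrite("pics/t3.png",cv2.resize(t[130:270,170:350],(800,600))[...,::-1])
E
```

```text
wrist [[ 0.42  -0.163  0.509]
 [ 0.42  -0.031  0.56 ]]
above red t21.8 p [ 0.4801 -0.4297  0.1501] f [0.5 0.  0.3] open 0.0942 g 0.0
gripped t23.8 p [ 0.48   -0.4307  0.036 ] f [-0.5 -0.3  0.3] open 0.0577 g 30.0
lifted t25.0 p [ 0.4796 -0.4304  0.189 ] f [ 0.5  0.5 -1.9] open 0.0579 g 30.0
over stack t28.4 p [0.6234 0.1481 0.2001] f [ 0.2  0.2 -0.8] open 0.0580 g 30.0
```

View pics/t3.png

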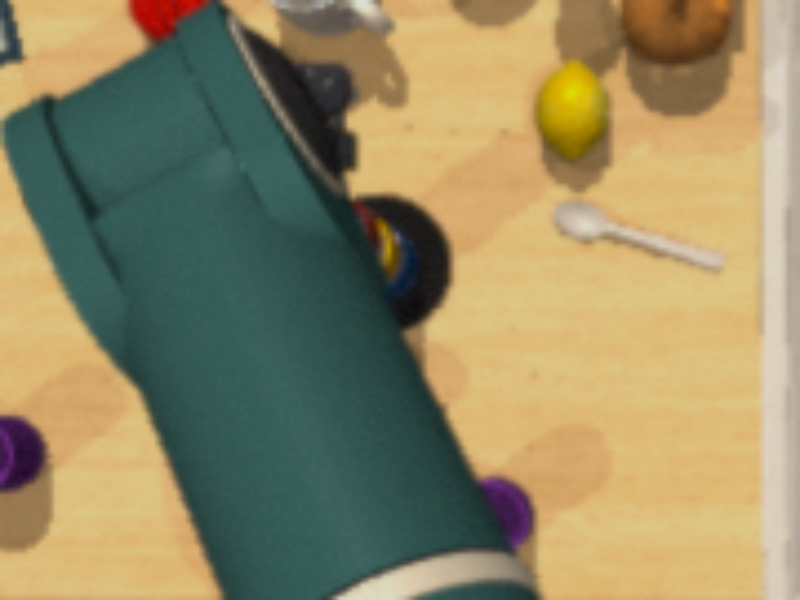

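The red pot is held in line with the stack (crop (375,235)). Lowering it now.

```bash
python3 - <<'E'
from h import *
s=place([.6235,.1492],.150)
assert abs(s["ee_pos"][2]-.150)<.0025
robot.gripper_to(.094); robot.move_linear([.6235,.1492,.25],.15); robot.move_linear([.46,-.15,.22],.2)
robot.move_linear([.42,-.25,.16],.2)
s=robot.grab_frame("scene");t=robot.grab_frame("top")
cv2.imwrite("pics/s4.png",np.hstack([cv2.resize(s[110:210,240:340],(400,400),interpolation=cv2.INTER_CUBIC),cv2.resize(t[160:220,225:285],(400,400),interpolation=cv2.INTER_CUBIC)])[...,::-1])
red=lambda h:((h[...,0]<9)|(h[...,0]>170))&(h[...,1]>130)&(h[...,2]>50)
k,H=mask(t,(236,172,268,206),red); print("red top",circ("top",k,.161,.029),H.min(0),H.max(0))
E
```

```text
down hit=True want 0.1500 t29.4 p [0.6236 0.1493 0.15  ] f [-0.1 -0.4  6.5] open 0.0578 g 30.0
red top (array([0.62350954, 0.146896  ]), np.float64(0.029357123526313915), np.float64(0.0009483510179027301)) [236.375 176.375] [257.125 196.625]
```

View pics/s4.png

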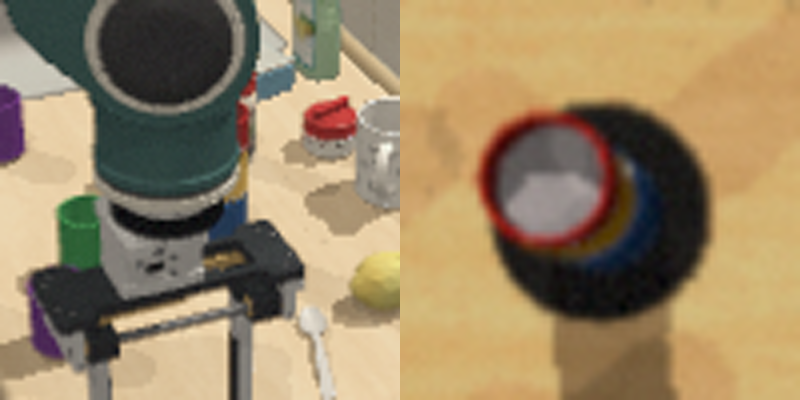

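The red pot is seated on yellow (rim at (247,186) in the top image). Fetching the lid by its knob.

```bash
python3 - <<'E'
from h import *
l=[.4722,-.2905]
robot.move_linear([*l,.15],.15)
s=pick(l,.039,.2); assert .01<s["opening"]<.03
robot.move_linear([.46,-.15,.235],.2); robot.move_linear([.6235,.149,.235],.15)
s=place([.6235,.149],.189)
if abs(s["ee_pos"][2]-.189)<.003:
    robot.gripper_to(.06); robot.move_linear([.6235,.149,.28],.12); robot.move_linear([.42,-.25,.25],.2); robot.move_ptp([.28,-.5,.25],R); st("end")
    s=robot.grab_frame("scene");t=robot.grab_frame("top")
    cv2.imwrite("pics/s5.png",np.hstack([cv2.resize(s[110:210,240:340],(400,400),interpolation=cv2.INTER_CUBIC),cv2.resize(t[160:220,225:285],(400,400),interpolation=cv2.INTER_CUBIC)])[...,::-1])
E
```

```text
gripped t36.7 p [ 0.4722 -0.2905  0.039 ] f [-0.9  0.4 -0.1] open 0.0210 g 30.0
lifted t37.9 p [ 0.4718 -0.2903  0.1992] f [-0.3  0.2 -1.4] open 0.0212 g 30.0
down hit=True want 0.1890 t42.1 p [0.6237 0.1491 0.1891] f [-1.  -0.7  6.2] open 0.0211 g 30.0
end t47.3 p [ 0.2814 -0.4989  0.2501] f [0.5 0.8 0.2] open 0.0600 g 0.0
```

View pics/s5.png

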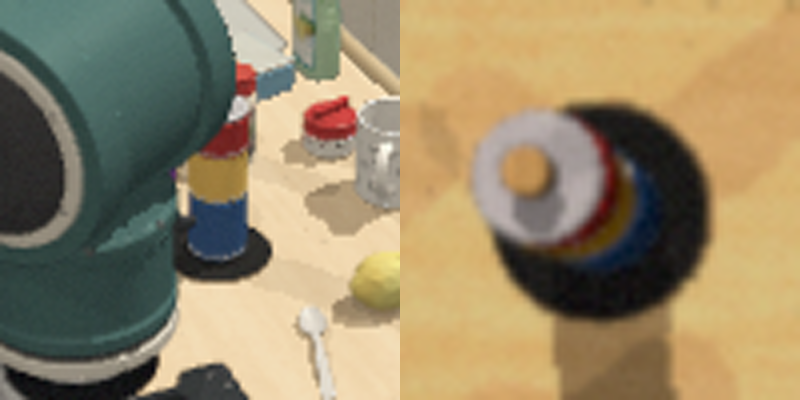

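The stack of blue, yellow, red and lid stands straight on the mat (top image: knob at (244,185), mat at (255,191)). The robot is clear of it.

```bash
python3 -c "
from rig import robot
robot.pause(.5);print(robot.sign_off())"
```

```text
the job is handed in; nothing more can be done
None
```

The job is handed in: the blue, yellow and red pots and the lid are stacked straight in the middle of the mat, each at its seated height, after about 48 s; no other object was deliberately touched.

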